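# Weigh two brass feet and seat the solid one

### The arm

A 6-joint arm with a two-finger parallel gripper is mounted at the origin on the work surface. World frame = base frame: x ahead of the robot, y to its left, z up, the work surface at z = 0. Lengths are in m, angles in rad, forces in N, time in s.
With the tool pointing down it reaches from about 0.375 to 0.925 m from the base axis. Payload 5.7 kg.
Tool frame: the origin (TCP) lies between the finger pads; the fingertips stand 19 mm ahead of it and the grasp point (between the pads) is the TCP; z points along the fingers, y is the direction in which the jaws open and shut (so a half turn about z gives the same grasp; the last joint's range is limited). The gripper opens to 88 mm and grips with 3 to 60 N. Pads are 20 mm wide; open, the fingers measure 115 mm over their backs; the gripper's body (75 mm by 178 mm) begins 61 mm behind the grasp point.
Start: joints at [-1.395, 0.359, 1.51, -0, 1.272, -0.115], TCP at [0.172, -0.575, 0.242] pointing down, gripper open.
Joint ranges: [-2.97, 2.97], [-1.01, 2.36], [0.21, 2.38], [-0.96, 4.11], [0.2, 2.71], [-2.98, 2.98]. Speed limits (rad/s): [2.39, 2.39, 3.14, 3.14, 3.14, 3.14].

### API

Orientations are given as a unit quaternion [x, y, z, w].
In Python, from rig import arm gives the robot as it stands.
- The arm moves only by the tool move_arm, never from a script. Its argument "steps" is one flat list of numbers, 5 for each row, row after row: the shift along the tool's x, y, z in m, then the turn about the tool's z in rad, then the gripper command: -1 is shut, 1 is fully open, values between are in proportion. A call has exactly 5 rows; each row is the pose to reach, as a shift and turn from the pose measured when the call began, along the tool's axes at that moment; what a row does not reach only later rows make up. A row lasts 1/8 s, in which the tool goes at most 62.5 mm and 10.7 degrees, less where a joint would pass 70% of its speed; a pose out of reach is approached as far as the arm can. A call with a gripper value outside its range is refused whole. The fingers move at their own pace and stop on an object; "squeeze" is the grip in N (left out, the last holds). Time passes only in rows, so rows that repeat a pose let the fingers close, or fill a call up. It gives the time, the measured TCP pose, the force and the opening at its end, in the units of the state.
- arm.sense(): the state, without advancing time (a new reading comes with each control period).
- arm.snapshot(name): name is "scene" or "top"; returns the picture (420x560x3 uint8, red, green, blue); there is no depth.
- arm.camera_info(name): a dict with "intrinsics" (3x3 intrinsics, pixels), "k1" (the pictures are not rectified: a ray, as slopes to the right and down, at radius r is drawn at 1 + k1 r^2 times it, then the intrinsics apply), "eye" and "rotation" of the camera in the world. Camera axes: x right, y up, looking along -z (the intrinsics and any distortion apply to the point x, -y, -z); pixel columns grow to the right and rows downward; lengths in m; the calibration is good to about 2 mm. A picture is of the moment at which its call begins. camera_info takes no time and is no camera call.
- arm.sign_off(): hands the job in, once; it reports no verdict.
The state is a dict: "time": time; "q": joint angles; "joint_vel": joint speeds; "joint_torque": joint torques, N m; "position": TCP position; "tool_rot": TCP orientation; "contact_force": force on the tool from outside, world axes, zero at the start; "torque": the same for the moment, N m; "gripper_width": opening from 0.0 (shut) to 1.0 (fully open).
Only numpy, scipy, OpenCV 4.12 (cv2) and the standard library are available. Lean on these libraries where they do the work, as an engineer would, in place of code of your own. Each camera call takes 0.05 s, during which the arm holds its last target. There are 200 camera calls.

### The job

One of the two brass feet is solid and the other hollow: set them upright on opposite pans of the balance, let go and see which side drops. Take the heavier foot off and put it tenon down into the empty socket of the upturned lacquered stand, press it down on the sticky pad inside with about 15 newtons for a second (25 would crush the pad), and let go. Leave the hollow foot standing in its pan; set things down gently, do not tip the feet over, and leave the other things where they are.

Things in the scene. Friction and masses are not known exactly. Their poses are not given: they have to be found in the camera images.
- foot_p_mid (a point): One of two outwardly identical turned brass furniture feet standing upright (tenon down) on the table near the robot: 70 mm tall, round; lower 28 mm is the tenon, 26 mm across with a 3 mm chamfer at its foot; from 32 to 66 mm up it is a 34 mm thick body, the place to grip. One foot is solid (0.30 to 0.42 kg), the other hollow (0.17 to 0.23 kg); the name does not tell which. The point is on its axis, 35 mm above its underside; z up the axis.
- foot_q_mid (a point): The other brass foot, same shape and sizes. The point is on its axis, 35 mm above its underside; z up the axis.
- foot_p: The same foot as foot_p_mid; origin at the centre of its underside.
- foot_q: The same foot as foot_q_mid; origin at the centre of its underside.
- balance: Green-based pivot balance fixed to the table, base 85 x 150 x 18 mm; origin under its centre, y along its beam towards the left pan. The pans are 180 mm apart, centre to centre, and a linkage keeps them level.
- beam (a joint): Tilt of the balance beam, rad: 0 level (empty), +0.11 at the stop with the right pan down, -0.11 with the left pan down. Well damped, it takes about a second to tip.
- pan_left_top (a point): Centre of the upper face of the round steel pan on the +y arm: flat inside 62 mm across, rim 3 mm high. About 61 mm above the table when level, 10 mm lower or higher when tipped. It gives way when loaded until the beam meets its stop.
- pan_right_top (a point): The same on the -y arm.
- stand: Upturned dark red lacquered stand fixed to the table, 170 x 140 x 40 mm, with three brass feet already fitted at its corners (standing 56 mm above its face) and an empty socket at the fourth; origin under its centre.
- socket_mouth (a point): Centre of the empty socket's round mouth, in the upper face, 40 mm above the table; z up. The hole is 28 mm across with a 2 mm chamfer. In it lies a springy sticky pad (about 8 N per mm, up to 4 mm) on packing of unknown thickness: the pad's face lies anywhere from 8 to 25 mm below the mouth, to be found by feel. The foot is home when it rests on the pad.
- brush: Bystander, to be left alone: paint brush with a yellow handle, 190 mm long, lying flat.
- lacquer_jar: Bystander, to be left alone: closed jar, 60 mm across, 75 mm tall; origin at its underside.
- paste_bowl: Bystander, to be left alone: white bowl, 84 mm across, 40 mm tall; origin at its underside.
- screwdriver: Bystander, to be left alone: screwdriver with a red handle, 170 mm long, lying flat.
- wood_foot: Bystander, to be left alone: plain dark wooden peg, 32 mm across, 50 mm tall, not needed here; origin at its underside.
- trinket_box: Bystander, to be left alone: closed dark red lacquered box, 100 x 80 x 50 mm; origin at its underside.
- brush_cup: Bystander, to be left alone: empty blue cup, 72 mm across, 90 mm tall; origin at its underside.
Things that resemble listed ones, but are neither listed nor needed, are in the scene too. Leave any grey look-alike of the stand alone.

How it is judged:
On the way, in this order (a step that is already met when the one before it is completed fails the run):
1. the two feet stand on opposite pans, let go, and the beam has tipped to one side (contact force between the fingers and foot_p below 0.1 N and contact force between the fingers and foot_q below 0.1 N and (((horizontal distance between foot_p_mid and pan_left_top below 0.022 m and distance between foot_p_mid and pan_left_top below 0.045 m and angle between foot_p_mid's own z axis and vertical below 0.15 rad) and (horizontal distance between foot_q_mid and pan_right_top below 0.022 m and distance between foot_q_mid and pan_right_top below 0.045 m and angle between foot_q_mid's own z axis and vertical below 0.15 rad)) or ((horizontal distance between foot_p_mid and pan_right_top below 0.022 m and distance between foot_p_mid and pan_right_top below 0.045 m and angle between foot_p_mid's own z axis and vertical below 0.15 rad) and (horizontal distance between foot_q_mid and pan_left_top below 0.022 m and distance between foot_q_mid and pan_left_top below 0.045 m and angle between foot_q_mid's own z axis and vertical below 0.15 rad))) and (value of joint beam above 0.07 rad or value of joint beam below -0.07 rad)), for 0.2 s.
2. a foot, in the socket, is pressed on the pad with 9 to 21 N for half a second ((((horizontal distance between foot_p_mid and socket_mouth below 0.004 m and z of foot_p_mid in the frame of socket_mouth below 0.028 m and angle between foot_p_mid's own z axis and vertical below 0.1 rad) and contact force between foot_p and stand between 9 and 21 N) or ((horizontal distance between foot_q_mid and socket_mouth below 0.004 m and z of foot_q_mid in the frame of socket_mouth below 0.028 m and angle between foot_q_mid's own z axis and vertical below 0.1 rad) and contact force between foot_q and stand between 9 and 21 N))), for 0.5 s.
At the end, for the whole second after the job is handed in: The heavier foot rests upright (within 0.1 rad) in the socket, within 4 mm of its axis and at least 7 mm deep; the lighter foot stands upright in a balance pan, within 22 mm of its centre (solid and hollow are told by the weight they rest with, over or under 2.6 N); both let go and at rest ((((horizontal distance between foot_p_mid and socket_mouth below 0.004 m and z of foot_p_mid in the frame of socket_mouth below 0.028 m and angle between foot_p_mid's own z axis and vertical below 0.1 rad) and contact force between foot_p and stand above 2.6 N and ((horizontal distance between foot_q_mid and pan_left_top below 0.022 m and distance between foot_q_mid and pan_left_top below 0.045 m and angle between foot_q_mid's own z axis and vertical below 0.15 rad) or (horizontal distance between foot_q_mid and pan_right_top below 0.022 m and distance between foot_q_mid and pan_right_top below 0.045 m and angle between foot_q_mid's own z axis and vertical below 0.15 rad)) and contact force between foot_q and balance below 2.6 N) or ((horizontal distance between foot_q_mid and socket_mouth below 0.004 m and z of foot_q_mid in the frame of socket_mouth below 0.028 m and angle between foot_q_mid's own z axis and vertical below 0.1 rad) and contact force between foot_q and stand above 2.6 N and ((horizontal distance between foot_p_mid and pan_left_top below 0.022 m and distance between foot_p_mid and pan_left_top below 0.045 m and angle between foot_p_mid's own z axis and vertical below 0.15 rad) or (horizontal distance between foot_p_mid and pan_right_top below 0.022 m and distance between foot_p_mid and pan_right_top below 0.045 m and angle between foot_p_mid's own z axis and vertical below 0.15 rad)) and contact force between foot_p and balance below 2.6 N)) and linear speed of each of foot_p, foot_q below 0.01 m/s and contact force between the fingers and foot_p below 0.1 N and contact force between the fingers and foot_q below 0.1 N); the robot touches nothing.
It fails at once if a foot presses the stand or its pad with more than 25 N (contact force between any of foot_p, foot_q and stand above 25 N).
It fails at once if a foot is pushed or dropped on the balance with more than 20 N (contact force between any of foot_p, foot_q and balance above 20 N).
It fails at once if a foot is tipped over (angle between any of foot_p_mid, foot_q_mid's own z axis and vertical above 0.8 rad).
It fails at once if a bystander is moved more than 20 mm (distance of any of brush, lacquer_jar, paste_bowl, screwdriver, wood_foot, trinket_box, brush_cup from where it was at the start of the episode above 0.02 m).
It also fails if it takes over 72 s, if anything falls off the work surface, if the arm or the gripper's body presses on something with over 40 N, if the wrist force passes 120 N, or if a joint passes its speed limit or range.

## Working session

There is one attempt and no reset: what is moved stays moved. The work goes in short steps, Python scripts to look and compute and a tool call to move; the robot and the scene stay as the last step left them, time stands still between calls to the robot, and variables do not carry over. Pictures are saved under pics/ and viewed, about 8 in all and at most 12, crops included, and the job is handed in when it is done.

Besides the shell and the picture viewer there is one more tool, called after ">>>" as a command line: name --argument value ..., lists and objects as JSON in quotes. move_arm: Moves the arm, as the interface text tells. Its arguments: {"type":"object","properties":{"steps":{"type":"array","items":{"type":"number"}},"squeeze":{"type":"number"}},"required":["steps"]}

```bash
mkdir -p pics; ls; cat > h.py <<'E'
import numpy as np, cv2
from rig import arm
from scipy.spatial.transform import Rotation as R
def save(n,f):
    im=arm.snapshot(n); cv2.imwrite('pics/'+f,im[:,:,::-1]); return im
def ray(n,uv):
    c=arm.camera_info(n);K=np.array(c['intrinsics']);k=c['k1']
    d=np.array([(uv[0]-K[0,2])/K[0,0],(uv[1]-K[1,2])/K[1,1]]);s=d.copy()
    for _ in range(20): s=d/(1+k*(s@s))
    return np.array(c['eye']),np.array(c['rotation'])@np.array([s[0],-s[1],-1])
def onz(n,uv,z):
    e,d=ray(n,uv); return e+d*(z-e[2])/d[2]
def proj(n,p):
    c=arm.camera_info(n);K=np.array(c['intrinsics']);v=np.array(c['rotation']).T@(np.array(p)-np.array(c['eye']))
    s=np.array([v[0],-v[1]])/-v[2]; s=s*(1+c['k1']*(s@s)); return K[:2,:2]@s+K[:2,2]
def two(a,b):
    (e1,d1),(e2,d2)=ray('scene',a),ray('top',b)
    t=np.linalg.lstsq(np.c_[d1,-d2],e2-e1,rcond=None)[0]; p=e1+d1*t[0];q=e2+d2*t[1]; return (p+q)/2,np.linalg.norm(p-q)
def togo(x,y,z): # shift in tool axes to world point
    s=arm.sense(); return R.from_quat(s['tool_rot']).inv().apply(np.array([x,y,z])-s['position'])
E
python3 - <<'E'
from h import *
save('scene','s1.png');save('top','t1.png')
for n in('scene','top'):
    c=arm.camera_info(n);print(n,c)
s=arm.sense();print(s)
E
```

```text
pics
scene {'intrinsics': array([[476.08268609,   0.        , 283.25982554],
       [  0.        , 476.08268609, 205.70537927],
       [  0.        ,   0.        ,   1.        ]]), 'k1': 0.010164481635095143, 'eye': array([ 1.07365625, -0.4776776 ,  0.99878128]), 'rotation': array([0.31209786, 0.13828773, 0.3572365 , 0.86939836])}
top {'intrinsics': array([[425.39051846,   0.        , 280.81001333],
       [  0.        , 425.39051846, 216.85462314],
       [  0.        ,   0.        ,   1.        ]]), 'k1': -0.03376414472035935, 'eye': array([0.40599011, 0.0692796 , 1.14479413]), 'rotation': array([-0.02598736,  0.03443992,  0.70871541, -0.704174  ])}
{'time': 0.1, 'q': array([-1.39511512e+00,  3.59441805e-01,  1.51131042e+00, -7.17537436e-06,
        1.27246497e+00, -1.15123363e-01]), 'joint_vel': array([ 0.00031693, -0.00050654, -0.00450978,  0.00085582, -0.00047062,
        0.00046202]), 'joint_torque': array([ 3.26839327e-04, -5.16357279e+01, -2.71406919e+01,  6.77057519e-02,
        2.76357844e-02, -1.69809954e-05]), 'position': array([ 0.17190978, -0.57424654,  0.2408936 ]), 'tool_rot': array([ 9.89447219e-01,  1.44891477e-01, -2.80177023e-05, -8.11794493e-04]), 'contact_force': array([-0.11548529, -0.53396915,  0.25851822]), 'torque': array([-0.03620606,  0.0185375 , -0.01548898]), 'gripper_width': 1.0008031856198871}
```

View pics/s1.png

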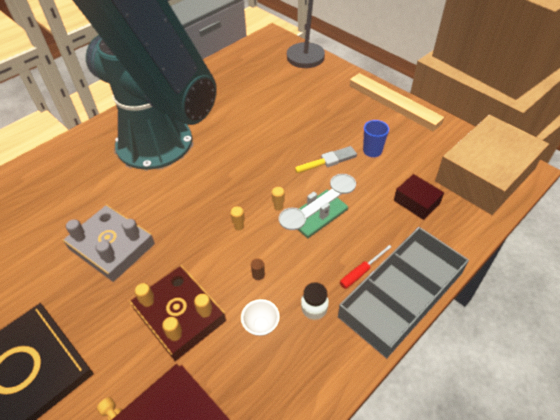

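View pics/t1.png

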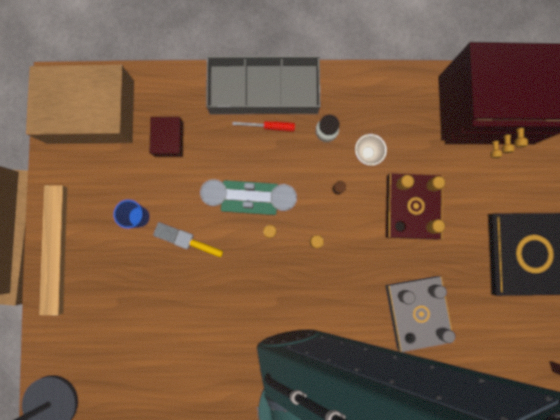

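Scene view: feet at about (238,218) and (278,198), pans (292,218)/(343,184), socket (178,283). Top view: feet (270,231)/(317,241), pans (213,192)/(284,197), socket (401,226).

```bash
sed -i "s/np.array(c\['rotation'\])/R.from_quat(c['rotation']).as_matrix()/g" h.py
python3 - <<'E'
from h import *
t=cv2.imread('pics/t1.png');s=cv2.imread('pics/s1.png')
for im,pts in((t,[(270,231),(317,241),(240,225),(283,197),(213,192),(401,226),(405,215)]),(s,[(238,215),(278,195),(255,215),(292,218),(178,283)])):
    hsv=cv2.cvtColor(im,cv2.COLOR_BGR2HSV); print([tuple(hsv[v,u].tolist()) for u,v in pts])
a=cv2.resize(t[165:265,190:460],None,fx=2.9,fy=2.9,interpolation=cv2.INTER_CUBIC)[:,:783]
b=cv2.resize(s[165:300,130:370],None,fx=2.2,fy=2.2,interpolation=cv2.INTER_CUBIC)
o=np.zeros((a.shape[0]+b.shape[0],800,3),np.uint8);o[:a.shape[0],:a.shape[1]]=a;o[a.shape[0]:,:b.shape[1]]=b
cv2.imwrite('pics/c1.png',o);print(o.shape)
E
```

```text
[(18, 170, 198), (19, 170, 198), (14, 163, 149), (114, 15, 168), (109, 21, 168), (3, 48, 48), (179, 137, 84)]
[(20, 166, 242), (20, 162, 243), (14, 160, 217), (45, 7, 232), (12, 98, 70)]
(587, 800, 3)
```

View pics/c1.png

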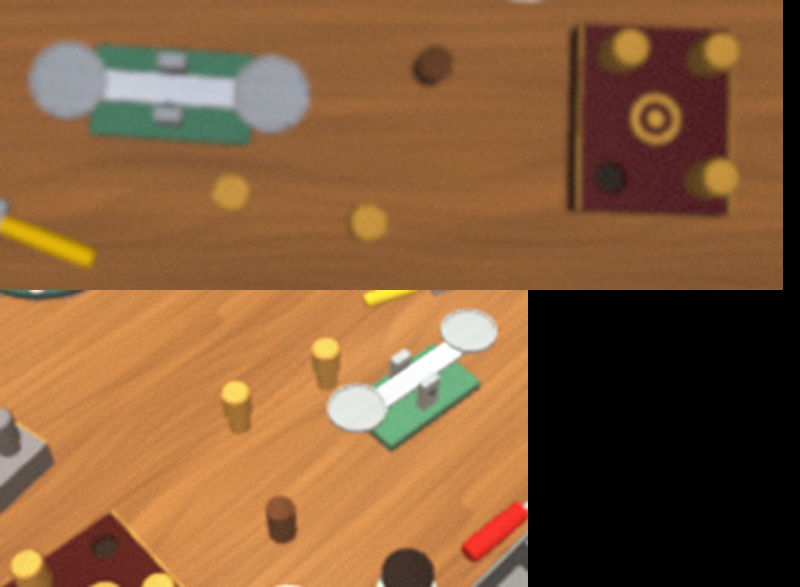

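```bash
cat > m.py <<'E'
from h import *
def blob(im,seed,lo,hi,r=30):
    u,v=seed;x0,y0=u-r,v-r;c=cv2.resize(im[y0:v+r,x0:u+r],None,fx=4,fy=4,interpolation=cv2.INTER_CUBIC)
    m=cv2.inRange(cv2.cvtColor(c,cv2.COLOR_BGR2HSV),lo,hi)
    m=cv2.morphologyEx(cv2.morphologyEx(m,cv2.MORPH_OPEN,np.ones((5,5))),cv2.MORPH_CLOSE,np.ones((5,5)))
    n,l,st,ce=cv2.connectedComponentsWithStats(m)
    if n<2: return None
    i=min(range(1,n),key=lambda i:np.hypot(*(ce[i]-4*r))-0.02*min(st[i,4],2000))
    k=max(cv2.findContours((l==i).astype(np.uint8),0,1)[0],key=cv2.contourArea)
    (cx,cy),(a,b),_=cv2.fitEllipse(cv2.convexHull(k))
    return ((cx-1.5)/4+x0,(cy-1.5)/4+y0),(round(a/4,1),round(b/4,1)),st[i,4]/16
E
python3 - <<'E'
from m import *
t=cv2.imread('pics/t1.png');s=cv2.imread('pics/s1.png')
for n,im,nm,seed,lo,hi,z in [
 ('footA','t','top',(270,231),(16,140,165),(25,255,255),.07),('footB','t','top',(317,241),(16,140,165),(25,255,255),.07),
 ('footA','s','scene',(278,192),(18,120,225),(30,255,255),.07),('footB','s','scene',(237,212),(18,120,225),(30,255,255),.07),
 ('panL','t','top',(213,192),(95,5,130),(130,60,255),.063),('panR','t','top',(283,197),(95,5,130),(130,60,255),.063),
 ('panL','s','scene',(343,184),(0,0,170),(180,35,255),.063),('panR','s','scene',(292,218),(0,0,170),(180,35,255),.063),
 ('sock','t','top',(401,226),(0,0,0),(180,255,62),.04),('sock','s','scene',(178,282),(0,0,0),(180,255,78),.04)]:
    b=blob(t if im=='t' else s,seed,lo,hi,14 if 'sock' in n else 22)
    print(n,nm,b, b and onz(nm,b[0],z).round(4))
E
```

```text
footA top ((269.10218620300293, 230.91268730163574), (12.1, 13.2), np.float64(123.5625)) [0.4626 0.0859 0.07  ]
footB top ((317.0977478027344, 241.06444931030273), (12.0, 12.4), np.float64(116.1875)) [ 0.4361 -0.0352  0.07  ]
footA scene ((277.51513290405273, 190.96187019348145), (9.5, 12.0), np.float64(90.4375)) [0.4661 0.0849 0.07  ]
footB scene ((236.37630653381348, 210.9567470550537), (10.1, 12.3), np.float64(98.375)) [ 0.4397 -0.0349  0.07  ]
panL top ((217.78514289855957, 193.39230918884277), (24.3, 35.2), np.float64(531.625)) [0.56   0.2171 0.063 ]
panR top ((277.72180557250977, 197.03401565551758), (24.4, 36.2), np.float64(545.375)) [0.5497 0.0636 0.063 ]
panL scene ((336.8500518798828, 189.93748092651367), (25.1, 41.1), np.float64(559.8125)) [0.571  0.2003 0.063 ]
panR scene ((297.3863048553467, 213.8933448791504), (24.4, 40.2), np.float64(567.6875)) [0.5528 0.0697 0.063 ]
sock top ((400.16429328918457, 225.80224132537842), (10.3, 10.7), np.float64(84.875)) [ 0.4753 -0.2566  0.04  ]
sock scene ((176.94379806518555, 280.65613651275635), (9.2, 12.0), np.float64(85.625)) [ 0.4778 -0.2563  0.04  ]
```

```bash
python3 - <<'E'
from h import *
for nm,f,seeds,lo,hi in [('top','t1',[(213,192),(284,197)],(95,5,130),(130,60,255)),('scene','s1',[(343,184),(292,218)],(0,0,150),(180,45,255))]:
    im=cv2.imread(f'pics/{f}.png')
    for u,v in seeds:
        r=24;c=cv2.resize(im[v-r:v+r,u-r:u+r],None,fx=4,fy=4,interpolation=cv2.INTER_CUBIC)
        m=cv2.inRange(cv2.cvtColor(c,cv2.COLOR_BGR2HSV),lo,hi)
        m=cv2.morphologyEx(m,cv2.MORPH_CLOSE,np.ones((7,7)))
        m=cv2.morphologyEx(m,cv2.MORPH_OPEN,cv2.getStructuringElement(2,(71,59)))
        k=max(cv2.findContours(m,0,1)[0],key=cv2.contourArea);(cx,cy),ax,_=cv2.fitEllipse(k)
        p=((cx-1.5)/4+u-r,(cy-1.5)/4+v-r);print(nm,p,np.array(ax)/4,onz(nm,p,.063).round(4))
print(togo(.438,-.035,.2), proj('top',arm.sense()['position']))
E
```

```text
top (213.53192520141602, 192.27346420288086) [22.49643898 24.44465828] [0.5629 0.228  0.063 ]
top (282.45691299438477, 197.0023021697998) [22.46562386 24.62712288] [0.5497 0.0514 0.063 ]
scene (342.4724311828613, 183.4958667755127) [18.9920311  25.03024673] [0.5666 0.2281 0.063 ]
scene (292.65715980529785, 218.15008735656738) [21.01921844 27.94368362] [0.5539 0.0516 0.063 ]
[ 0.40952598 -0.44024373  0.04167809] [578.18366611 360.5534601 ]
```

>>> move_arm --steps '[0.043,-0.045,0,0.15,1,0.086,-0.09,0,0.29,1,0.13,-0.135,0.01,0.29,1,0.17,-0.18,0.02,0.29,1,0.21,-0.22,0.03,0.29,1]'

```text
time: 0.72
position: [0.3103, -0.301, 0.2109]
tool_rot: [1.0, 0.0, -0.0, -0.001]
contact_force: [0.3, -1.0, -0.2]
gripper_width: 0.997
```

>>> move_arm --steps '[0.026,-0.055,0,0,1,0.052,-0.11,0,0,1,0.078,-0.165,0,0,1,0.104,-0.22,0.02,0,1,0.128,-0.266,0.04,0,1]'

```text
time: 1.35
position: [0.4389, -0.0329, 0.1712]
tool_rot: [1.0, 0.001, 0.0, -0.001]
contact_force: [0.4, -1.5, -0.0]
gripper_width: 1.003
```

>>> move_arm --steps '[0,0,0,0,1,0,0,0,0,1,0,0,0,0,1,0,0,0,0,1,0,0,0,0,1]'

```text
time: 1.98
position: [0.4388, -0.0337, 0.1715]
tool_rot: [1.0, -0.0, 0.001, -0.001]
contact_force: [-0.5, -0.6, 0.8]
gripper_width: 0.999
```

```bash
python3 - <<'E'
from h import *
s=arm.sense();print(s['position'],s['q'],s['contact_force'],togo(.438,-.035,.053))
a=save('scene','s2.png');b=save('top','t2.png')
o=np.hstack([cv2.resize(a[130:300,150:330,::-1],None,fx=2.2,fy=2.2),cv2.resize(b[140:310,220:400,::-1],None,fx=2.2,fy=2.2)]);cv2.imwrite('pics/c2.png',o)
E
```

```text
[ 0.4388369  -0.03369103  0.17147485] [-0.23534976  0.21597386  1.92857135  0.00219351  0.99602876  1.3349026 ] [-0.52073667 -0.63875     0.76896526] [-0.00100428  0.00149355  0.11847137]
```

View pics/c2.png

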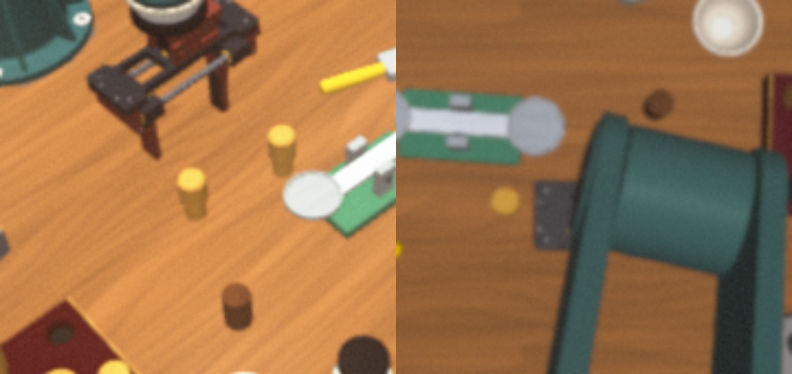

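The view shows the gripper above foot B with jaws along world y; foot A and the pan stay clear below the body. Descending and gripping.

>>> move_arm --steps '[-0.001,0.001,0.04,0,1,-0.001,0.001,0.08,0,1,-0.001,0.001,0.105,0,1,-0.001,0.001,0.118,0,1,-0.001,0.001,0.118,0,1]'

```text
time: 2.7
position: [0.4376, -0.0342, 0.0529]
tool_rot: [1.0, -0.0, -0.0, -0.001]
contact_force: [0.2, 0.0, 0.2]
gripper_width: 0.998
```

>>> move_arm --steps '[0,0,0,0,-0.5,0,0,0,0,-1,0,0,0,0,-1,0,0,0,0,-1,0,0,0,0,-1]' --squeeze 25

```text
time: 3.32
position: [0.4377, -0.0342, 0.0531]
tool_rot: [1.0, -0.0, 0.0, -0.001]
contact_force: [0.8, 1.4, 0.2]
gripper_width: 0.471
```

>>> move_arm --steps '[0,0,0,0,-1,0,0,0,0,-1,0,0,-0.02,0,-1,0,0,-0.06,0,-1,0,0,-0.11,0,-1]'

```text
time: 3.95
position: [0.4361, -0.034, 0.163]
tool_rot: [1.0, -0.0, -0.002, -0.001]
contact_force: [1.2, -0.2, -4.5]
gripper_width: 0.383
```

>>> move_arm --steps '[0,0,-0.02,0,-1,0,0,-0.02,0,-1,0,0,-0.02,0,-1,0,0,-0.02,0,-1,0,0,-0.02,0,-1]'

```text
time: 4.58
position: [0.4355, -0.0339, 0.182]
tool_rot: [1.0, -0.0, -0.003, -0.002]
contact_force: [-0.2, -0.5, -4.5]
gripper_width: 0.38
```

```bash
python3 - <<'E'
from h import *
F=[]
for _ in range(4):
    a=arm.snapshot('scene');F.append(arm.sense()['contact_force'])
cv2.imwrite('pics/s3.png',a[:,:,::-1])
s=arm.sense();print(s['position'],np.mean(F,0),s['gripper_width'],togo(.5515,.0505,.15))
E
```

```text
[ 0.43605934 -0.0340217   0.18273963] [-0.67780978  0.01309865 -3.56269089] 0.3799708686949917 [ 0.11556775 -0.08444525  0.03248757]
```

>>> move_arm --steps '[0.03,-0.022,0,0,-1,0.06,-0.044,0,0,-1,0.09,-0.066,0.01,0,-1,0.1155,-0.0845,0.03,0,-1,0.1155,-0.0845,0.05,0,-1]'

```text
time: 5.4
position: [0.5542, 0.0519, 0.1321]
tool_rot: [1.0, 0.001, -0.001, -0.002]
contact_force: [0.0, -0.6, -4.5]
gripper_width: 0.381
```

```bash
python3 - <<'E'
from h import *
a=save('scene','s4.png');b=save('top','t4.png')
s=arm.sense();print(s['position'],s['contact_force'],togo(.5515,.0505,.116))
o=np.hstack([cv2.resize(a[130:270,200:380,::-1],None,fx=2.2,fy=2.2,interpolation=2),cv2.resize(b[150:290,200:380,::-1],None,fx=2.2,fy=2.2)]);cv2.imwrite('pics/c4.png',o)
E
```

```text
[0.54974406 0.05104061 0.13019584] [-0.09120431 -0.27435732 -5.01365015] [0.00188733 0.00058651 0.01417714]
```

View pics/c4.png

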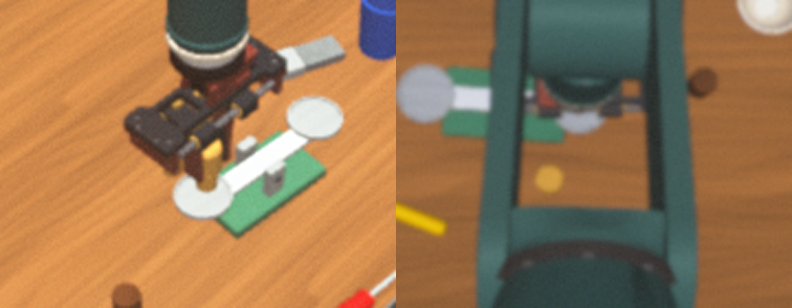

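The foot hangs over the right pan, centred. Lowering slowly with force checks.

>>> move_arm --steps '[0.002,0.001,0.005,0,-1,0.002,0.001,0.01,0,-1,0.002,0.001,0.014,0,-1,0.002,0.001,0.016,0,-1,0.002,0.001,0.018,0,-1]'

```text
time: 6.12
position: [0.5516, 0.05, 0.1123]
tool_rot: [1.0, 0.0, -0.005, -0.002]
contact_force: [0.5, 0.3, -3.2]
gripper_width: 0.38
```

>>> move_arm --steps '[0,0,0.001,0,-1,0,0,0.002,0,-1,0,0,0.003,0,-1,0,0,0.004,0,-1,0,0,0.005,0,-1]'

```text
time: 6.75
position: [0.5517, 0.0501, 0.1073]
tool_rot: [1.0, 0.0, -0.004, -0.002]
contact_force: [-0.2, 0.1, -4.2]
gripper_width: 0.383
```

>>> move_arm --steps '[0,0,0.001,0,-1,0,0,0.002,0,-1,0,0,0.003,0,-1,0,0,0.003,0,-1,0,0,0.003,0,-1]'

```text
time: 7.38
position: [0.5517, 0.0501, 0.1043]
tool_rot: [1.0, 0.0, -0.004, -0.002]
contact_force: [1.1, 0.8, -3.2]
gripper_width: 0.38
```

>>> move_arm --steps '[0,0,0.0005,0,-1,0,0,0.001,0,-1,0,0,0.0015,0,-1,0,0,0.0015,0,-1,0,0,0.0015,0,-1]'

```text
time: 8.0
position: [0.5521, 0.0501, 0.104]
tool_rot: [1.0, 0.0, -0.004, -0.002]
contact_force: [-2.4, 0.9, 8.5]
gripper_width: 0.382
```

```bash
python3 - <<'E'
from h import *
F=[]
for _ in range(3):
    a=arm.snapshot('scene');F.append(arm.sense()['contact_force'])
cv2.imwrite('pics/s5.png',a[:,:,::-1])
cv2.imwrite('pics/c5.png',cv2.resize(a[140:250,230:380,::-1],None,fx=4,fy=4,interpolation=2))
print(arm.sense()['position'],np.mean(F,0))
E
```

```text
[0.55202522 0.05006813 0.10392268] [-2.60617026 -0.226894    8.57968301]
```

View pics/c5.png

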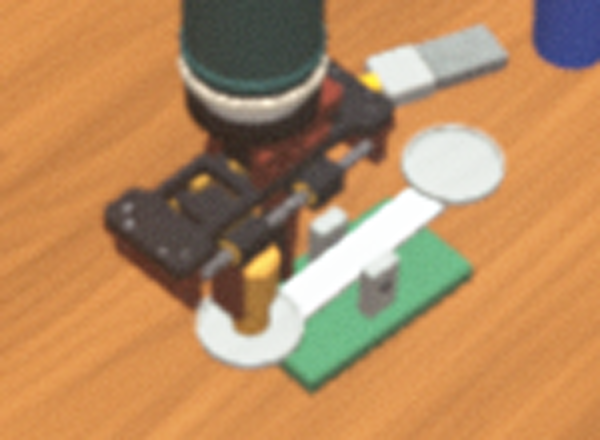

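The pan is down at its stop (about 12 N on the foot), foot central. Easing off and releasing, then up and over to foot A.

>>> move_arm --steps '[0,0,-0.001,0,-1,0,0,-0.001,0,-0.1,0,0,-0.001,0,0.3,0,0,-0.001,0,0.5,0,0,-0.001,0,0.6]'

```text
time: 8.78
position: [0.5521, 0.05, 0.1049]
tool_rot: [1.0, 0.0, -0.004, -0.002]
contact_force: [-1.1, -0.4, 0.3]
gripper_width: 0.755
```

>>> move_arm --steps '[0,0,0,0,0.6,0,0,-0.02,0,0.6,0,0,-0.06,0,0.6,0,0,-0.1,0,0.6,0,0,-0.1,0,0.6]'

```text
time: 9.4
position: [0.5553, 0.0497, 0.2081]
tool_rot: [1.0, 0.0, -0.0, -0.001]
contact_force: [0.4, -0.3, 0.2]
gripper_width: 0.804
```

```bash
python3 - <<'E'
from h import *
print(arm.sense()['position'],arm.sense()['contact_force'],togo(.4643,.0855,.18))
E
```

```text
[0.55529684 0.04970548 0.20810792] [ 0.43091737 -0.34375468  0.23149213] [-0.09095342 -0.03576729  0.02828258]
```

>>> move_arm --steps '[-0.03,-0.012,0,0,0.8,-0.06,-0.024,0,0,1,-0.091,-0.036,0.02,0,1,-0.091,-0.036,0.05,0,1,-0.091,-0.036,0.09,0,1]'

```text
time: 10.02
position: [0.4638, 0.0861, 0.1173]
tool_rot: [1.0, 0.001, 0.0, -0.001]
contact_force: [0.5, -0.0, 0.0]
gripper_width: 1.003
```

```bash
python3 - <<'E'
from h import *
print(arm.sense()['position'],arm.sense()['contact_force'],togo(.4643,.0855,.053))
E
```

```text
[0.46381336 0.08611067 0.11728105] [ 0.52578519 -0.01119553  0.02414483] [0.00046591 0.00079418 0.0642792 ]
```

>>> move_arm --steps '[0.0005,0.001,0.03,0,1,0.0005,0.001,0.055,0,1,0.0005,0.001,0.064,0,1,0.0005,0.001,0.064,0,0,0.0005,0.001,0.064,0,-1]'

```text
time: 10.65
position: [0.4649, 0.0853, 0.0539]
tool_rot: [1.0, 0.001, 0.001, -0.001]
contact_force: [-0.1, -0.1, 0.4]
gripper_width: 0.812
```

>>> move_arm --steps '[0,0,0,0,-1,0,0,0,0,-1,0,0,0,0,-1,0,0,0,0,-1,0,0,0,0,-1]'

```text
time: 11.28
position: [0.4651, 0.0853, 0.054]
tool_rot: [1.0, 0.001, 0.001, -0.001]
contact_force: [-0.1, -0.8, 2.2]
gripper_width: 0.379
```

>>> move_arm --steps '[0,0,0,0,-1,0,0,-0.02,0,-1,0,0,-0.06,0,-1,0,0,-0.11,0,-1,0,0,-0.13,0,-1]'

```text
time: 11.9
position: [0.4658, 0.085, 0.1863]
tool_rot: [1.0, 0.001, 0.003, -0.002]
contact_force: [0.4, 0.1, -2.5]
gripper_width: 0.378
```

>>> move_arm --steps '[0,0,0,0,-1,0,0,0,0,-1,0,0,0,0,-1,0,0,0,0,-1,0,0,0,0,-1]'

```text
time: 12.52
position: [0.4655, 0.085, 0.1857]
tool_rot: [1.0, 0.001, 0.002, -0.001]
contact_force: [0.2, 0.2, -2.6]
gripper_width: 0.381
```

```bash
python3 - <<'E'
from h import *
F=[]
for _ in range(4):
    a=arm.snapshot('scene');F.append(arm.sense()['contact_force'])
cv2.imwrite('pics/s6.png',a[:,:,::-1])
print(arm.sense()['position'],np.mean(F,0),togo(.565,.229,.15))
E
```

```text
[0.46578858 0.08502082 0.18621771] [-0.21914525  0.38502171 -2.42157351] [ 0.09919517 -0.14375643  0.03713544]
```

>>> move_arm --steps '[0.025,-0.036,0,0,-1,0.05,-0.072,0,0,-1,0.075,-0.108,0,0,-1,0.099,-0.144,0.015,0,-1,0.099,-0.144,0.037,0,-1]'

```text
time: 13.35
position: [0.5678, 0.2322, 0.1505]
tool_rot: [1.0, 0.002, 0.005, -0.002]
contact_force: [-0.6, -0.6, -2.5]
gripper_width: 0.382
```

```bash
python3 - <<'E'
from h import *
a=save('scene','s7.png')
cv2.imwrite('pics/c7.png',cv2.resize(a[120:250,240:400,::-1],None,fx=4,fy=4,interpolation=2))
print(arm.sense()['position'],arm.sense()['contact_force'],togo(.565,.229,.126))
E
```

```text
[0.5642429  0.23024798 0.14677058] [-1.18908556 -0.9297072  -3.77576019] [0.00071057 0.00129834 0.02076913]
```

View pics/c7.png

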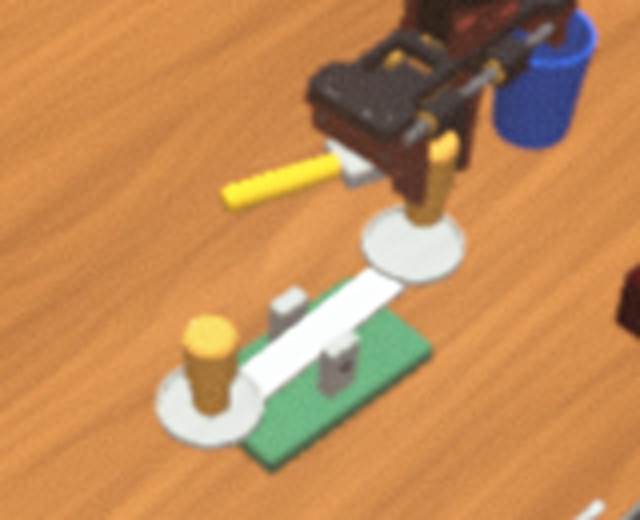

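Right-pan foot stands centred with that pan down; foot A hangs above the raised left pan. Lowering.

>>> move_arm --steps '[0.001,0.001,0.006,0,-1,0.001,0.001,0.012,0,-1,0.001,0.001,0.016,0,-1,0.001,0.001,0.019,0,-1,0.001,0.001,0.02,0,-1]'

```text
time: 14.02
position: [0.5654, 0.2292, 0.1269]
tool_rot: [1.0, 0.001, 0.001, -0.001]
contact_force: [-0.6, 0.5, -2.2]
gripper_width: 0.383
```

>>> move_arm --steps '[0,0,0.0005,0,-1,0,0,0.001,0,-1,0,0,0.0015,0,-1,0,0,0.0015,0,-1,0,0,0.0015,0,-1]'

```text
time: 14.65
position: [0.5654, 0.2292, 0.1254]
tool_rot: [1.0, 0.001, 0.001, -0.001]
contact_force: [-1.6, -1.4, -2.0]
gripper_width: 0.38
```

>>> move_arm --steps '[0,0,0.0005,0,-1,0,0,0.001,0,-1,0,0,0.001,0,-1,0,0,0.001,0,-1,0,0,0.001,0,-1]'

```text
time: 15.28
position: [0.5655, 0.2293, 0.1246]
tool_rot: [1.0, 0.001, 0.001, -0.001]
contact_force: [-0.5, 0.4, 2.0]
gripper_width: 0.381
```

```bash
python3 - <<'E'
from h import *
F=[]
for _ in range(4):
    a=arm.snapshot('scene');F.append(arm.sense()['contact_force'])
print(arm.sense()['position'],np.mean(F,0))
E
```

```text
[0.56552524 0.22926373 0.12454575] [-0.52333333 -0.26840571  1.67913803]
```

>>> move_arm --steps '[0,0,-0.0003,0,-1,0,0,-0.0003,0,-0.1,0,0,-0.0003,0,0.3,0,0,-0.0003,0,0.5,0,0,-0.0003,0,0.6]'

```text
time: 16.1
position: [0.5655, 0.2292, 0.1247]
tool_rot: [1.0, 0.001, 0.001, -0.001]
contact_force: [-0.4, 0.3, -0.5]
gripper_width: 0.753
```

>>> move_arm --steps '[0,0,0,0,0.6,0,0,0,0,0.6,0,0,-0.03,0,0.6,0,0,-0.07,0,0.6,0,0,-0.1,0,0.6]'

```text
time: 16.73
position: [0.5655, 0.2291, 0.2264]
tool_rot: [1.0, 0.001, 0.002, -0.001]
contact_force: [0.2, 0.2, -0.9]
gripper_width: 0.796
```

```bash
python3 - <<'E'
from h import *
a=save('scene','s8.png');b=save('top','t8.png')
o=np.hstack([cv2.resize(a[120:250,250:380,::-1],None,fx=3,fy=3,interpolation=2),cv2.resize(b[150:280,190:320,::-1],None,fx=3,fy=3,interpolation=2)]);cv2.imwrite('pics/c8.png',o)
print(arm.sense()['position'],arm.sense()['contact_force'],togo(.552,.050,.22))
E
```

```text
[0.56752222 0.22967502 0.22852461] [ 0.33742652 -0.27673768  0.66181187] [-0.01606781  0.1796694   0.00757979]
```

View pics/c8.png

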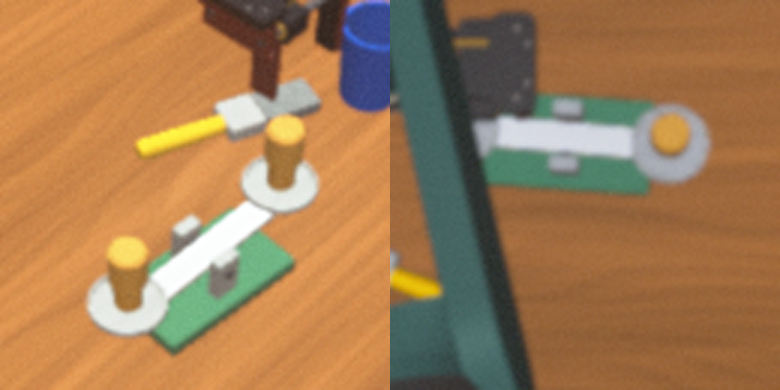

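Both feet stand upright, let go, with the right pan down: foot B (right) is the heavier, matching its ~4 N lift weight against ~2.4 N. Fetching it.

>>> move_arm --steps '[-0.004,0.045,0,0,0.8,-0.008,0.09,0,0,0.8,-0.012,0.135,0,0,0.8,-0.016,0.18,0.01,0,0.8,-0.016,0.18,0.03,0,0.8]'

```text
time: 17.45
position: [0.552, 0.0469, 0.1968]
tool_rot: [1.0, -0.0, 0.005, -0.002]
contact_force: [-0.6, 0.5, -0.2]
gripper_width: 0.897
```

```bash
python3 - <<'E'
from h import *
print(arm.sense()['position'],arm.sense()['contact_force'],togo(.552,.050,.105))
E
```

```text
[0.5520276  0.04689828 0.19676535] [-0.63089468  0.53910159 -0.16896402] [-0.00091144 -0.00277659  0.09177124]
```

>>> move_arm --steps '[-0.001,-0.003,0.03,0,0.8,-0.001,-0.003,0.06,0,0.8,-0.001,-0.003,0.085,0,0.8,-0.001,-0.003,0.092,0,0.8,-0.001,-0.003,0.092,0,0.8]'

```text
time: 18.08
position: [0.5514, 0.0502, 0.1042]
tool_rot: [1.0, -0.0, 0.004, -0.002]
contact_force: [-1.3, -0.2, 0.5]
gripper_width: 0.901
```

>>> move_arm --steps '[0,0,0,0,0.3,0,0,0,0,-0.1,0,0,0,0,-1,0,0,0,0,-1,0,0,0,0,-1]'

```text
time: 18.7
position: [0.5515, 0.0501, 0.1044]
tool_rot: [1.0, -0.0, 0.004, -0.002]
contact_force: [-0.7, -0.3, 0.9]
gripper_width: 0.384
```

>>> move_arm --steps '[0,0,0,0,-1,0,0,-0.002,0,-1,0,0,-0.006,0,-1,0,0,-0.012,0,-1,0,0,-0.02,0,-1]'

```text
time: 19.32
position: [0.5509, 0.0501, 0.1246]
tool_rot: [1.0, -0.0, 0.004, -0.002]
contact_force: [0.9, -0.4, -3.9]
gripper_width: 0.383
```

>>> move_arm --steps '[0,0,-0.005,0,-1,0,0,-0.015,0,-1,0,0,-0.035,0,-1,0,0,-0.055,0,-1,0,0,-0.075,0,-1]'

```text
time: 19.95
position: [0.5502, 0.0499, 0.2007]
tool_rot: [1.0, -0.0, 0.004, -0.002]
contact_force: [0.7, 0.3, -3.8]
gripper_width: 0.378
```

```bash
python3 - <<'E'
from h import *
print(arm.sense()['position'],arm.sense()['gripper_width'],arm.sense()['contact_force'],togo(.4765,-.2565,.2))
E
```

```text
[0.55019569 0.04988733 0.2006538 ] 0.3780461006509351 [ 0.71739051  0.32795138 -3.75876719] [-0.0734853   0.30643703 -0.00096714]
```

>>> move_arm --steps '[-0.015,0.06,0,0,-1,-0.03,0.12,0,0,-1,-0.045,0.18,0,0,-1,-0.06,0.24,0,0,-1,-0.074,0.295,0,0,-1]'

```text
time: 20.58
position: [0.4753, -0.2471, 0.1998]
tool_rot: [1.0, -0.001, 0.004, -0.001]
contact_force: [0.6, 0.1, -4.4]
gripper_width: 0.384
```

>>> move_arm --steps '[0,0.011,0.03,0,-1,0,0.011,0.06,0,-1,0,0.011,0.08,0,-1,0,0.011,0.08,0,-1,0,0.011,0.08,0,-1]'

```text
time: 21.2
position: [0.4766, -0.2582, 0.1207]
tool_rot: [1.0, -0.0, 0.005, -0.001]
contact_force: [-0.2, 0.1, -4.1]
gripper_width: 0.384
```

```bash
python3 - <<'E'
from h import *
a=save('scene','s9.png');b=save('top','t9.png')
o=np.hstack([cv2.resize(a[210:320,120:240,::-1],None,fx=3.3,fy=3.3,interpolation=2),cv2.resize(b[165:275,350:470,::-1],None,fx=3.3,fy=3.3,interpolation=2)]);cv2.imwrite('pics/c9.png',o)
s=arm.sense();p=s['position'];print(p,s['contact_force'],togo(.4757,-.2565,.1))
print('foot bottom expected px',proj('scene',p-[0,0,.053]),'tool top',proj('scene',p+[0,0,.017]))
E
```

```text
[ 0.47682327 -0.25833359  0.12098766] [ 0.95594205 -0.67999586 -3.83594147] [-0.00133876 -0.00179889  0.02097802]
foot bottom expected px [173.66453019 274.57364025] tool top [167.41504319 257.45975455]
```

View pics/c9.png

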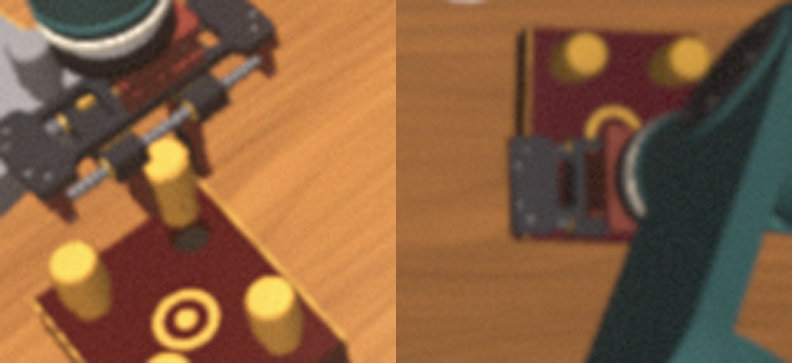

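The foot hangs over the socket (bottom around (174,277) in scene, socket centre (177,281)); lowering in small steps, watching force.

>>> move_arm --steps '[-0.001,-0.0018,0.006,0,-1,-0.001,-0.0018,0.012,0,-1,-0.001,-0.0018,0.018,0,-1,-0.001,-0.0018,0.024,0,-1,-0.001,-0.0018,0.026,0,-1]'

```text
time: 21.92
position: [0.4758, -0.2563, 0.0943]
tool_rot: [1.0, -0.0, 0.005, -0.001]
contact_force: [-0.2, 0.3, -3.4]
gripper_width: 0.381
```

>>> move_arm --steps '[0,0,0.0005,0,-1,0,0,0.001,0,-1,0,0,0.0015,0,-1,0,0,0.002,0,-1,0,0,0.002,0,-1]'

```text
time: 22.55
position: [0.4758, -0.2563, 0.0924]
tool_rot: [1.0, -0.0, 0.005, -0.001]
contact_force: [0.4, -0.2, -3.7]
gripper_width: 0.381
```

>>> move_arm --steps '[0,0,0.0005,0,-1,0,0,0.001,0,-1,0,0,0.0015,0,-1,0,0,0.002,0,-1,0,0,0.002,0,-1]'

```text
time: 23.18
position: [0.4758, -0.2563, 0.0903]
tool_rot: [1.0, -0.0, 0.005, -0.001]
contact_force: [-0.1, 0.4, -3.6]
gripper_width: 0.379
```

>>> move_arm --steps '[0,0,0.0005,0,-1,0,0,0.001,0,-1,0,0,0.0015,0,-1,0,0,0.0015,0,-1,0,0,0.0015,0,-1]'

```text
time: 23.8
position: [0.476, -0.2564, 0.0889]
tool_rot: [1.0, -0.0, 0.005, -0.001]
contact_force: [0.8, -1.4, -4.1]
gripper_width: 0.38
```

Entering freely (chamfers are engaging, little side force).

>>> move_arm --steps '[0,0,0.0005,0,-1,0,0,0.001,0,-1,0,0,0.0015,0,-1,0,0,0.002,0,-1,0,0,0.002,0,-1]'

```text
time: 24.42
position: [0.476, -0.2565, 0.0868]
tool_rot: [1.0, -0.0, 0.005, -0.001]
contact_force: [-0.2, -0.9, -4.4]
gripper_width: 0.382
```

>>> move_arm --steps '[0,0,0.0005,0,-1,0,0,0.001,0,-1,0,0,0.0015,0,-1,0,0,0.0015,0,-1,0,0,0.0015,0,-1]'

```text
time: 25.05
position: [0.476, -0.2565, 0.0853]
tool_rot: [1.0, -0.0, 0.005, -0.001]
contact_force: [0.6, -1.6, -4.8]
gripper_width: 0.382
```

>>> move_arm --steps '[0,0.0003,0.0005,0,-1,0,0.0003,0.001,0,-1,0,0.0003,0.0015,0,-1,0,0.0003,0.002,0,-1,0,0.0003,0.002,0,-1]'

```text
time: 25.68
position: [0.4759, -0.2567, 0.0832]
tool_rot: [1.0, -0.0, 0.005, -0.001]
contact_force: [-0.2, -0.1, -3.3]
gripper_width: 0.379
```

>>> move_arm --steps '[0,0,0.0005,0,-1,0,0,0.001,0,-1,0,0,0.0015,0,-1,0,0,0.0015,0,-1,0,0,0.0015,0,-1]'

```text
time: 26.3
position: [0.476, -0.2567, 0.0817]
tool_rot: [1.0, -0.0, 0.005, -0.001]
contact_force: [-0.1, -0.2, -5.1]
gripper_width: 0.38
```

>>> move_arm --steps '[0,0,0.0005,0,-1,0,0,0.001,0,-1,0,0,0.0015,0,-1,0,0,0.0018,0,-1,0,0,0.0018,0,-1]'

```text
time: 26.92
position: [0.4761, -0.2567, 0.0802]
tool_rot: [1.0, -0.0, 0.005, -0.001]
contact_force: [-1.4, 1.2, 4.4]
gripper_width: 0.379
```

>>> move_arm --steps '[0,0,0.0005,0,-1,0,0,0.001,0,-1,0,0,0.0012,0,-1,0,0,0.0012,0,-1,0,0,0.0012,0,-1]'

```text
time: 27.55
position: [0.4762, -0.2567, 0.0796]
tool_rot: [1.0, -0.0, 0.005, -0.001]
contact_force: [-1.6, 2.4, 8.6]
gripper_width: 0.381
```

Pad met (spring rate about 7 N/mm at 13 mm depth); contact now ≈ 12.5 N including the foot's weight. Press to ~15 N and hold.

>>> move_arm --steps '[0,0,0.0008,0,-1,0,0,0.001,0,-1,0,0,0.001,0,-1,0,0,0.001,0,-1,0,0,0.001,0,-1]'

```text
time: 28.18
position: [0.4763, -0.2568, 0.0793]
tool_rot: [1.0, -0.0, 0.005, -0.001]
contact_force: [-1.4, 2.1, 10.2]
gripper_width: 0.383
```

```bash
python3 - <<'E'
from h import *
F=[]
for _ in range(8):
    a=arm.snapshot('scene');F.append(arm.sense()['contact_force'])
print(arm.sense()['position'],np.mean(F,0),np.array(F)[:,2].round(1))
E
```

```text
[ 0.47629358 -0.25672799  0.07929599] [-2.33331938  1.84514823 10.64480095] [11.1 10.5 10.1 11.6 10.2 10.2 10.  11.4]
```

About 14.5 N on the pad for a second. Easing off and letting go.

>>> move_arm --steps '[0,0,0.0004,0,-1,0,0,0,0,-1,0,0,-0.0004,0,-1,0,0,-0.0004,0,-0.1,0,0,-0.0004,0,0.2]'

```text
time: 29.2
position: [0.4764, -0.2569, 0.0796]
tool_rot: [1.0, -0.0, 0.005, -0.001]
contact_force: [-0.8, 0.3, -0.8]
gripper_width: 0.528
```

>>> move_arm --steps '[0,0,0,0,0.4,0,0,0,0,0.5,0,0,0,0,0.5,0,0,-0.03,0,0.5,0,0,-0.07,0,0.5]'

```text
time: 29.82
position: [0.4748, -0.2564, 0.1493]
tool_rot: [1.0, -0.0, 0.004, -0.002]
contact_force: [0.5, 0.2, -0.4]
gripper_width: 0.75
```

>>> move_arm --steps '[0,0.03,-0.04,0,0.5,0,0.07,-0.06,0,0.5,-0.01,0.11,-0.06,0,0.5,-0.02,0.15,-0.06,0,0.5,-0.02,0.15,-0.06,0,0.5]'

```text
time: 30.45
position: [0.4536, -0.4093, 0.2087]
tool_rot: [1.0, -0.002, 0.004, -0.001]
contact_force: [-0.4, 1.6, -1.2]
gripper_width: 0.752
```

```bash
python3 - <<'E'
from h import *
a=save('scene','s10.png');b=save('top','t10.png')
o=np.hstack([cv2.resize(a[130:330,110:370,::-1],None,fx=1.5,fy=1.5,interpolation=2),cv2.resize(b[130:330,190:450,::-1],None,fx=1.5,fy=1.5,interpolation=2)]);cv2.imwrite('pics/c10.png',o)
s=arm.sense();print(s['time'],s['position'],s['contact_force'],s['gripper_width'])
E
```

```text
30.55 [ 0.45389401 -0.40613908  0.20836109] [ 0.23075326  0.56690554 -0.16874413] 0.7551311087866529
```

View pics/c10.png

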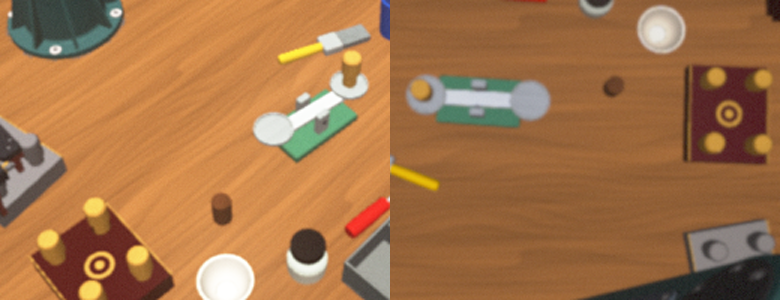

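All four stand feet are seated upright, the hollow foot stands on the lowered left pan, and nothing else has moved. Handing in.

```bash
python3 -c "
from h import *
print(arm.sign_off())"
```

```text
the job is handed in; nothing more can be done
None
```

The heavier brass foot is seated in the stand's empty socket, and the hollow one is still standing on the left pan. I handed the job in at about 30.6 s; it reports no verdict.

- **Weighing:** I set both feet on the balance and let go, and the right pan dropped. The wrist force agreed: the foot on the right weighed about 4 N when lifted, the one on the left about 2.4 N.
- **Pressing:** The foot went about 13 mm deep into the socket. The pad took roughly 14.5 N for about a second. That figure is the wrist reading of about 10.6 N plus the foot's weight, with noise of around ±0.7 N.
- **Final checks:** The last pictures show the socket foot upright, the hollow foot upright near the middle of the left pan, and the arm clear with the wrist force near zero. The bystanders in those crops look unmoved; the trinket box and most of the cup and screwdriver were outside them, though the arm went near none of these.
- **Disagreement:** The two cameras differed by 2 to 4 mm in x on the measured points. I averaged them, and every grasp and the socket fit worked on the first try.

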